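# Stack the two incense-holder slabs and hold them against the sprung stop for screwing

### The arm

A 7-joint arm with a two-finger parallel gripper is mounted at the origin on the work surface. World frame = base frame: x ahead of the robot, y to its left, z up, the work surface at z = 0. Lengths are in m, angles in degrees, forces in N, time in s.
With the tool pointing down it reaches from about 0.425 to 0.875 m from the base axis. Payload 4.7 kg.
Tool frame: the origin (TCP) lies on the centre line of the jaws, within the pads' length; the fingertips stand 17 mm ahead of it and the grasp point (between the pads) lies 2 mm behind it; z points along the fingers, y is the line along which they close (so a half turn about z gives the same grasp; the last joint's range is limited). The gripper opens to 87 mm and grips with 3 to 60 N. Pads are 19 mm wide; open, the fingers measure 117 mm over their backs; the gripper's body (75 mm by 190 mm) begins 51 mm behind the grasp point.
Start: joints at [63.891, 18.392, -4.016, 83.108, 1.295, 78.541, -3.26], TCP at [0.294, -0.58, 0.24] pointing down, gripper open.
Joint ranges: [-163.93, 163.93], [-17.29, 119.83], [-79.2, 71.16], [3.27, 140.29], [-89.18, 269.18], [5.43, 117.66], [-154.24, 154.24]. Speed limits (degrees/s): [147.25, 147.25, 180, 180, 180, 180, 180].

### API

Orientations are given as [roll, pitch, yaw] about the fixed x, y, z axes, in that order (R = Rz(yaw) Ry(pitch) Rx(roll)).
In Python, from cell import env, read_camera gives the robot as it stands.
- The arm moves only by the shell command python3 -m jog 'ROWS' [FORCE]. ROWS is JSON, a list of rows, each a list of 5 numbers: the opening, from 0 (shut) to 1 (fully open), then the shift along the tool's x, y, z each as a share of 0.02 m, from -1 to 1, then the turn about the tool's z as a share of 45 degrees, from -1 to 1. In form: [[gripper, x, y, z, yaw], ...]. A call has 1 to 12 rows; each row shifts and turns the commanded pose from where the row before left it, along the tool's axes as they then stand; what a row does not reach is not made up. A row lasts 1/12 s, in which the tool goes at most 41.7 mm and 7.16 degrees, less where a joint would pass 70% of its speed; a pose out of reach is approached as far as the arm can. A call with a number of a shift or a turn outside -1 to 1 is refused whole. A call with a gripper value outside its range is refused whole. The fingers move at their own pace and stop on an object; FORCE is the grip in N (left out, the last holds). Time passes only in rows, so rows that do not move let the fingers close. It gives the time, the measured TCP pose, the force, the opening and the grip force at its end, in the units of the state.
- env.get_obs(): the state, without advancing time (a new reading comes with each control period).
- read_camera(name): name is "side" or "top"; returns a dict with "color" (400x640x3 uint8, red, green, blue), "range_z" (400x640 float32, m along the optical axis (not along the pixel's ray), 0 where there is no reading), "mtx" (3x3 intrinsics, pixels), "k1" (the pictures are not rectified: a ray, as slopes to the right and down, at radius r is drawn at 1 + k1 r^2 times it, then the intrinsics apply), "world_from_camera" (4x4, takes a point from camera to world coordinates). Camera axes: x right, y down, z forward; pixel columns grow to the right and rows downward; lengths in m; the calibration is good to about 2 mm. A picture is of the moment at which its call begins.
- env.sign_off(): hands the job in; it is judged then, once.
The state is a dict: "time_s": time; "qpos": joint angles; "joint_velocities": joint speeds; "effort": joint torques, N m; "tool_pos": TCP position; "tool_rot": TCP orientation; "force": force on the tool from outside, world axes, zero at the start; "wrist_torque": the same for the moment, N m; "grip_width": finger opening in m; "grasp_force": force on a finger pad.
Only numpy, scipy, OpenCV 4.12 (cv2) and the standard library are available. Lean on these libraries where they do the work, as an engineer would, in place of code of your own. Each camera call takes 0.05 s, during which the arm holds its last target. There are 200 camera calls.

### The job

Lay the dark slab with three holes squarely on the plain dark slab lying loose in the jig, edges in line. Then push the pile squarely against the jig's sprung aluminium stop, both slabs flush on it, until the stop's brass pointer is midway between the two pins (about 10 N; never drive the stop to its end), with the fingers off the stop. Finish while still holding it pressed there steadily, for a colleague to screw together, and leave everything else alone.

Things in the scene. Friction and masses are not known exactly. Their poses are not given: they have to be found in the camera images.
- jig: Jig fixed to the table: plywood floor 260 (x) x 150 (y) x 8 mm, a sprung stop across it near its +x end, behind that a steel bracket 48 mm high (x = 114 to 130 mm). Origin: centre of the floor's underside, on the table. x runs from the open end (nearest the robot) to the stop, z up; yaw within 0.3 rad. Two pins, 44 mm high, at y = +71, x = +76 and +90 mm, mark the pointer's band.
- stop (a joint): Travel of the stop along the jig's +x in m: 0 at rest (face at jig x = +60 mm), 0.030 at its hard end. Aluminium block 110 mm wide (y), 16 mm thick, top 41 mm over the table, brass pointer on its left (+y) end. The spring pushes back with 3 N at rest plus 450 N/m (9.75 N at 0.015). The pointer is at the pins at 0.008 and 0.022; midway is 0.015.
- stop_face (a point): Centre of the stop's flat face that the slabs are pressed against, 20 mm over the table; it moves with the stop. Axes as the jig's.
- base: Plain dark wooden slab, 120 (x) x 60 (y) x 12 mm, about 75 g, lying loose on the jig's floor, askew by up to 0.2 rad, its long way roughly along the jig, 15 to 40 mm short of the stop. Origin: centre of its underside; x along its length, z up.
- top: Dark wooden slab of the same outline, 120 (x) x 60 (y) x 12 mm, about 70 g, with three 18 mm through holes in a row along its length (centre and 35 mm either side). Starts flat on the table to the left or the right of the jig. Origin: centre of its underside; x along its length, z up.
- bowl: Bystander, loose: empty white ceramic bowl, 110 mm across, 55 mm high; it lies on one side of the jig, the top slab on the other. Not to be disturbed.
- jar_a: Bystander, loose: closed clear jar with white lid, 66 mm across, 41 mm high, beyond on the left. Not to be disturbed.
- jar_b: Bystander, loose: another closed jar, same size, beyond on the right. Not to be disturbed.
- jar_c: Bystander, loose: another closed jar, same size, near the robot on the left. Not to be disturbed.
- screwdriver: Bystander, loose: screwdriver, 200 mm long, lying at the right. Not to be disturbed.
- screw_tray: Bystander, loose: small open aluminium tray with a few brass screws, 70 x 60 x 25 mm. Not to be disturbed.
- offcut: Bystander, loose: pale wooden offcut, 70 x 45 x 20 mm. Not to be disturbed.
Things that resemble listed ones, but are neither listed nor needed, are in the scene too. What is shaped like the top but green or red is not meant. What is shaped like the base but orange is not meant.

How it is judged:
By the outcome, as a careful person would: the job done as asked, in the order asked, and still so for the second after the job is handed in, while the arm keeps its last pose, push and grip.
It also fails if it takes over 61 s, if anything falls off the work surface, if the arm or the gripper's body presses on something with over 40 N, if the wrist force passes 120 N, or if a joint passes its speed limit or range.

## Working session

There is one attempt and no reset: what is moved stays moved. The work goes in short steps, Python scripts to look and compute and a shell command to move; the robot and the scene stay as the last step left them, time stands still between calls to the robot, and variables do not carry over. Pictures are saved under pics/ and viewed, at most 10 in all, crops included, and the job is handed in when it is done.

```bash
ls; mkdir -p pics; cat > h.py <<'E'
import numpy as np, cv2
from cell import env, read_camera
def snap(name,fn=None,save=True):
    c=read_camera(name)
    if fn: cv2.imwrite('pics/'+fn,cv2.cvtColor(c['color'],cv2.COLOR_RGB2BGR)); np.savez('pics/'+fn+'.npz',**{k:c[k] for k in c})
    return c
def load(fn): return dict(np.load('pics/'+fn+'.npz'))
def rays(c,uv):
    uv=np.array(uv,float).reshape(-1,1,2); k=float(c['k1'])
    return cv2.undistortPoints(uv,c['mtx'],np.array([k,0,0,0,0.]))[:,0]
def at_z(c,uv,z):
    r=rays(c,uv); T=c['world_from_camera']; d=np.c_[r,np.ones(len(r))]@T[:3,:3].T; o=T[:3,3]
    return o+d*((z-o[2])/d[:,2])[:,None]
def cloud(c):
    h,w=c['range_z'].shape; u,v=np.meshgrid(np.arange(w),np.arange(h))
    r=rays(c,np.c_[u.ravel(),v.ravel()]); p=np.c_[r,np.ones(len(r))]*c['range_z'].reshape(-1,1)
    T=c['world_from_camera']; return (p@T[:3,:3].T+T[:3,3]).reshape(h,w,3)
E
python3 - <<'E'
from h import *
c=snap('top','t0.png'); d=snap('side','s0.png')
print(c['world_from_camera'].round(3),d['world_from_camera'].round(3),c['k1'],c['mtx']); print(env.get_obs())
E
```

```text
pics
[[-0.009 -0.983  0.184  0.408]
 [-1.     0.012  0.014 -0.027]
 [-0.016 -0.184 -0.983  1.172]
 [ 0.     0.     0.     1.   ]] [[ 0.996 -0.077  0.052  0.553]
 [-0.091 -0.733  0.674 -0.752]
 [-0.014 -0.675 -0.737  0.867]
 [ 0.     0.     0.     1.   ]] -0.030912331048499393 [[377.64293445   0.         312.00574883]
 [  0.         377.64293445 199.18625557]
 [  0.           0.           1.        ]]
{'time_s': 0.1, 'qpos': array([63.88997972, 18.43440958, -4.0153718 , 83.16695851,  1.2957394 ,
       78.54091036, -3.2586586 ]), 'joint_velocities': array([-0.04764546, -0.12773675,  0.01621476, -0.17698794,  0.00440486,
       -0.03381321,  0.00146662]), 'effort': array([ 6.11327887e-04, -4.92571592e+01, -4.05252026e-01, -3.13398278e+01,
       -6.40340941e-02,  3.94980947e-02,  8.22200718e-05]), 'tool_pos': array([ 0.29400783, -0.57919196,  0.23858376]), 'tool_rot': array([-1.79902992e+02,  6.19177946e-03,  2.69209363e+01]), 'force': array([ 1.02796714,  0.56451251, -0.35643591]), 'wrist_torque': array([ 0.04564757, -0.01303412, -0.0224015 ]), 'grasp_force': 0.0, 'grip_width': 0.08701301855750183}
```

View pics/t0.png

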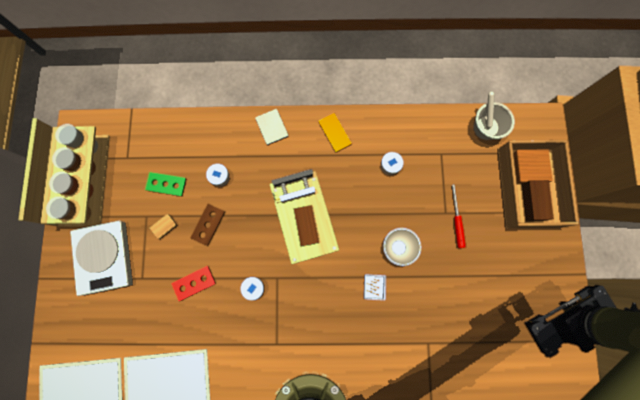

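View pics/s0.png

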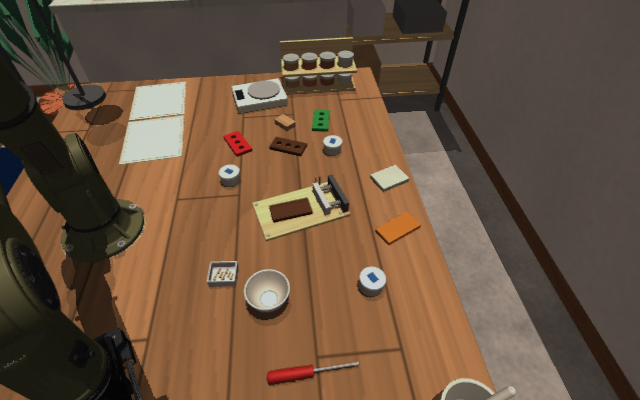

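The top view shows the dark holed slab at about (208,224), the jig at (305,218) with the base at (307,226), and the stop at (296,190). I'll enlarge these.

```bash
python3 - <<'E'
from h import *
import cv2
a=cv2.imread('pics/t0.png')[160:270,180:350]; a=cv2.resize(a,None,fx=4.7,fy=4.7,interpolation=cv2.INTER_CUBIC)
b=cv2.imread('pics/s0.png')[130:245,240:360]
b=cv2.resize(b,None,fx=5,fy=5,interpolation=cv2.INTER_CUBIC)
cv2.imwrite('pics/t0c.png',a); cv2.imwrite('pics/s0c.png',b)
for fn,boxes in (('t0.png',{'top':(185,200,230,250),'base':(290,200,325,250)}),('s0.png',{'top':(265,130,312,160),'base':(265,193,318,227)})):
    c=load(fn); P=cloud(c); rgb=c['color'].astype(int)
    for n,(u0,v0,u1,v1) in boxes.items():
        s=rgb[v0:v1,u0:u1]; m=((s.sum(2)<215)&(s[...,0]<125)).astype(np.uint8)
        m=cv2.morphologyEx(m,cv2.MORPH_CLOSE,np.ones((3,3),np.uint8)); k,l,st,ce=cv2.connectedComponentsWithStats(m); i=1+st[1:,4].argmax()
        vv,uu=np.nonzero(l==i); z=P[vv+v0,uu+u0,2]
        zz={'top':.012,'base':.020}[n]
        w=at_z(c,np.c_[uu+u0,vv+v0],zz)
        r=cv2.minAreaRect((w[:,:2]*1000).astype(np.float32)); ev,V=np.linalg.eigh(np.cov(w[:,:2].T)); 
        print(fn,n,len(uu),'z',np.median(z).round(4),'cent',w.mean(0).round(4),'rect',r,'pca yaw',np.degrees(np.arctan(V[1,1]/V[0,1])).round(2),(np.sqrt(12*ev)).round(4))
E
```

```text
t0.png top 490 z 0.0119 cent [0.5466 0.3185 0.012 ] rect ((549.435302734375, 314.36932373046875), (63.520774841308594, 116.61764526367188), 63.356689453125) pca yaw -22.13 [0.0697 0.1169]
t0.png base 78 z 0.0201 cent [0.5393 0.0307 0.02  ] rect ((539.6932373046875, 30.484588623046875), (109.96592712402344, 13.31425666809082), 6.267722129821777) pca yaw 9.82 [0.0084 0.1186]
s0.png top 482 z 0.011 cent [0.5536 0.3072 0.012 ] rect ((560.7643432617188, 317.99041748046875), (114.28339385986328, 129.84930419921875), 55.171321868896484) pca yaw -27.3 [0.0777 0.1233]
s0.png base 662 z 0.0193 cent [0.545 0.001 0.02 ] rect ((545.2354125976562, 1.7277717590332031), (118.252197265625, 66.5494155883789), 10.746047973632812) pca yaw 11.2 [0.0659 0.1174]
```

View pics/t0c.png

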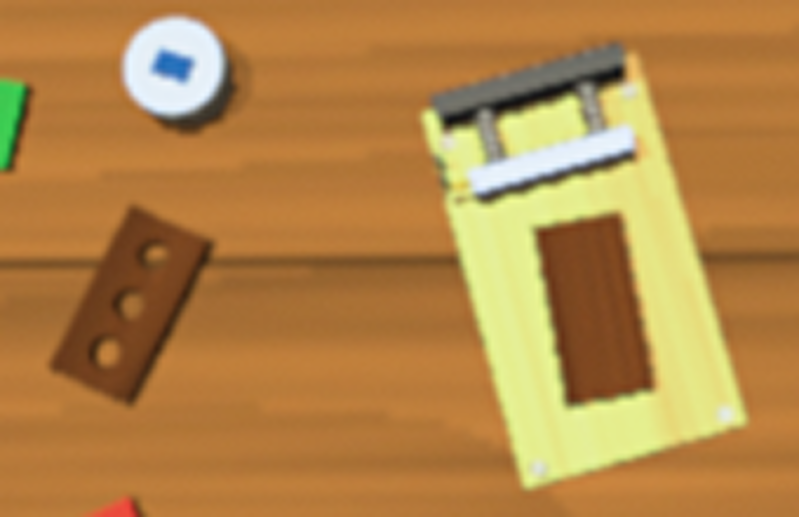

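View pics/s0c.png

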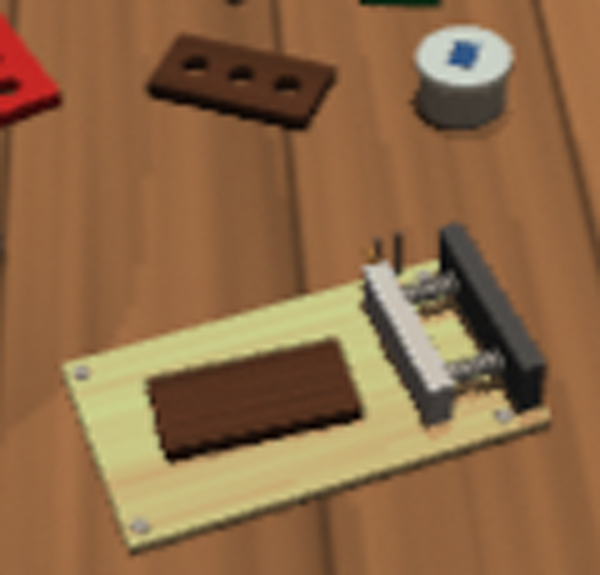

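```bash
cat > m.py <<'E'
from h import *
def cv(p,s,o): return (np.array(p,float)+.5)/s-.5+np.array(o)
def rectfit(w):
    # corners order: farL, farR, nearR, nearL  -> centre, yaw of length
    w=w[:,:2]; a=(w[0]+w[1])/2-(w[2]+w[3])/2; b=(w[0]+w[3])/2-(w[1]+w[2])/2
    return (w.mean(0)*1000).round(1),'len',(np.linalg.norm(a)*1000).round(1),'yaw',np.degrees(np.arctan2(a[1],a[0])).round(2),'wid',(np.linalg.norm(b)*1000).round(1),'yaw',(np.degrees(np.arctan2(b[1],b[0]))-90).round(2)
E
python3 - <<'E'
from m import *
c=load('t0.png');d=load('s0.png')
T=lambda p,z:at_z(c,cv(p,4.7,(180,160)),z)
S=lambda p,z:at_z(d,cv(p,5,(240,130)),z)
print('top T',rectfit(T([(133,207),(212,242),(131,405),(51,367)],.012)), (T([(153,253),(130,303),(105,352)],.006)*1000).round(1))
print('base T',rectfit(T([(536,230),(621,214),(655,388),(568,405)],.020)))
print('jig T',rectfit(T([(421,113),(637,53),(747,423),(525,489)],.008)))
print('stop T',(T([(467,172),(632,125),(636,155),(475,197)],.041)*1000).round(1))
print('base S',rectfit(S([(338,338),(360,405),(166,450),(148,379)],.020)))
print('top S',rectfit(S([(335,70),(305,120),(150,85),(181,36)],.012)))
print('stop S',(S([(388,262),(452,378),(430,390),(365,270)],.041)*1000).round(1))
print('jig S near',(S([(65,372),(131,548),(549,422)],.008)*1000).round(1))
E
```

```text
top T (array([549.6, 314.3]), 'len', np.float64(118.0), 'yaw', np.float64(-25.08), 'wid', np.float64(59.5), 'yaw', np.float64(-24.63)) [[584.9 303.3   6. ]
 [551.4 317.4   6. ]
 [519.  332.8   6. ]]
base T (array([542.9,   7.9]), 'len', np.float64(116.4), 'yaw', np.float64(10.29), 'wid', np.float64(57.1), 'yaw', np.float64(10.28))
jig T (array([572.8,  16.8]), 'len', np.float64(259.5), 'yaw', np.float64(15.57), 'wid', np.float64(150.8), 'yaw', np.float64(15.54))
stop T [[630.5  89.8  41. ]
 [660.4 -17.8  41. ]
 [640.4 -20.2  41. ]
 [613.9  84.5  41. ]]
base S (array([546.1,   7.4]), 'len', np.float64(117.4), 'yaw', np.float64(10.95), 'wid', np.float64(56.7), 'yaw', np.float64(9.08))
top S (array([553.7, 312.4]), 'len', np.float64(117.6), 'yaw', np.float64(-25.16), 'wid', np.float64(57.8), 'yaw', np.float64(-24.64))
stop S [[634.4  87.5  41. ]
 [661.8 -12.3  41. ]
 [648.  -20.2  41. ]
 [619.7  82.   41. ]]
jig S near [[432.5  46.6   8. ]
 [471.2 -91.7   8. ]
 [718.9 -23.5   8. ]]
```

```bash
cat > go.py <<'E'
import sys; from h import *
# usage: go.py x y z yaw -> remaining shift along tool axes (mm) and turn about tool z (deg)
from scipy.spatial.transform import Rotation as R
o=env.get_obs(); t=np.array([float(v) for v in sys.argv[1:4]])
r=R.from_euler('xyz',o['tool_rot'],degrees=True)
d=r.inv().apply(t-o['tool_pos'])*1000
dy=(float(sys.argv[4])-o['tool_rot'][2]+180)%360-180
print('t',round(o['time_s'],2),'pos',o['tool_pos'].round(4),'rot',o['tool_rot'].round(2),'F',o['force'].round(1),'grip',round(o['grip_width'],4),round(o['grasp_force'],1),'q',o['qpos'].round(0))
print('shift mm',d.round(1),'units/12',(d/20/12).round(3),'turn',round(-dy,2),'share',round(-dy/45,3))
E
M='[1,0.97,-0.5,0,0]'; 
python3 -m jog '[[1,0.97,-0.5,0,0],[1,0.97,-0.5,0,0],[1,0.97,-0.5,0,0],[1,0.97,-0.5,0,0],[1,0.97,-0.5,0,0],[1,0.97,-0.5,0,0],[1,0.97,-0.5,0,0],[1,0.97,-0.5,0,0],[1,0.97,-0.5,0,0],[1,0.97,-0.5,0,0],[1,0.97,-0.5,0,0],[1,0.97,-0.5,0,0]]'
python3 -m jog '[[1,0.97,-0.5,0,0],[1,0.97,-0.5,0,0],[1,0.97,-0.5,0,0],[1,0.97,-0.5,0,0],[1,0.97,-0.5,0,0],[1,0.97,-0.5,0,0],[1,0.97,-0.5,0,0],[1,0.97,-0.5,0,0],[1,0.97,-0.5,0,0],[1,0.97,-0.5,0,0],[1,0.97,-0.5,0,0],[1,0.97,-0.5,0,0]]'
python3 go.py .551 .314 .24 155
```

```text
time_s: 1.1
tool_pos: [0.4478, -0.3661, 0.2391]
tool_rot: [-180.0, 0.0, 26.9]
force: [0.0, 0.4, -0.2]
grip_width: 0.0869
grasp_force: 0.0
time_s: 2.1
tool_pos: [0.601, -0.1539, 0.239]
tool_rot: [-180.0, 0.0, 26.9]
force: [1.0, -1.4, -0.2]
grip_width: 0.087
grasp_force: 0.0
t 2.1 pos [ 0.601  -0.1539  0.239 ] rot [-1.7997e+02  5.0000e-02  2.6910e+01] F [ 1.  -1.4 -0.2] grip 0.087 0.0 q [ 30.  16. -22.  87.   6.  78. -56.]
shift mm [ 167.3 -439.9   -0.9] units/12 [ 0.697 -1.833 -0.004] turn -128.09 share -2.846
```

```bash

python3 -m jog '[[1,0.35,-0.92,0,0],[1,0.35,-0.92,0,0],[1,0.35,-0.92,0,0],[1,0.35,-0.92,0,0],[1,0.35,-0.92,0,0],[1,0.35,-0.92,0,0],[1,0.35,-0.92,0,0],[1,0.35,-0.92,0,0],[1,0.35,-0.92,0,0],[1,0.35,-0.92,0,0],[1,0.35,-0.92,0,0],[1,0.35,-0.92,0,0]]' >/dev/null
python3 -m jog '[[1,0.35,-0.92,0,0],[1,0.35,-0.92,0,0],[1,0.35,-0.92,0,0],[1,0.35,-0.92,0,0],[1,0.35,-0.92,0,0],[1,0.35,-0.92,0,0],[1,0.35,-0.92,0,0],[1,0.35,-0.92,0,0],[1,0.35,-0.92,0,0],[1,0.35,-0.92,0,0],[1,0.35,-0.92,0,0],[1,0.35,-0.92,0,0]]' >/dev/null
python3 -m jog '[[1,0,0,0,-0.158],[1,0,0,0,-0.158],[1,0,0,0,-0.158],[1,0,0,0,-0.158],[1,0,0,0,-0.158],[1,0,0,0,-0.158],[1,0,0,0,-0.158],[1,0,0,0,-0.158],[1,0,0,0,-0.158],[1,0,0,0,-0.158],[1,0,0,0,-0.158],[1,0,0,0,-0.158]]'
python3 -m jog '[[1,0,0,0,-0.158],[1,0,0,0,-0.158],[1,0,0,0,-0.158],[1,0,0,0,-0.158],[1,0,0,0,-0.158],[1,0,0,0,-0.158]]'
python3 go.py .551 .314 .019 155
```

```text
time_s: 5.1
tool_pos: [0.5504, 0.3147, 0.2389]
tool_rot: [-179.9, 0.0, 112.6]
force: [-0.0, -0.3, -0.5]
grip_width: 0.0869
grasp_force: 0.0
time_s: 5.6
tool_pos: [0.5505, 0.3146, 0.239]
tool_rot: [-179.9, -0.0, 155.2]
force: [-0.4, -0.1, -0.4]
grip_width: 0.0871
grasp_force: 0.0
t 5.6 pos [0.5505 0.3146 0.239 ] rot [-1.7995e+02 -2.0000e-02  1.5524e+02] F [-0.4 -0.1 -0.4] grip 0.0871 0.0 q [ 11.  27. -59.  84.  23.  82.  17.]
shift mm [-8.0e-01 -2.0e-01  2.2e+02] units/12 [-0.003 -0.001  0.917] turn 0.24 share 0.005
```

```bash

python3 -m jog '[[1,0,0,1,0],[1,0,0,1,0],[1,0,0,1,0],[1,0,0,1,0],[1,0,0,1,0],[1,0,0,1,0],[1,0,0,1,0],[1,0,0,1,0],[1,0,0,1,0],[1,0,0,0.8,0],[1,0,0,0.7,0],[1,0,0,0.5,0]]' 
python3 go.py .551 .314 .019 155
python3 -m jog '[[0,0,0,0,0],[0,0,0,0,0],[0,0,0,0,0],[0,0,0,0,0],[0,0,0,0,0],[0,0,0,0,0],[0,0,0,0,0],[0,0,0,0,0],[0,0,0,0,0]]' 15
python3 go.py .551 .314 .019 155
```

```text
time_s: 6.6
tool_pos: [0.5501, 0.3145, 0.0177]
tool_rot: [-179.9, -0.1, 154.9]
force: [-0.1, -0.7, -0.1]
grip_width: 0.087
grasp_force: 0.0
t 6.6 pos [0.5501 0.3145 0.0177] rot [-1.7992e+02 -6.0000e-02  1.5490e+02] F [-0.1 -0.7 -0.1] grip 0.087 0.0 q [  6.  38. -51.  96.  33.  62.  10.]
shift mm [-1.  -0.1 -1.3] units/12 [-0.004 -0.    -0.005] turn -0.1 share -0.002
time_s: 7.35
tool_pos: [0.5509, 0.3151, 0.0198]
tool_rot: [180.0, 0.0, 154.9]
force: [0.3, 0.3, 1.6]
grip_width: 0.0598
grasp_force: 15.0
t 7.35 pos [0.5509 0.3151 0.0198] rot [1.7997e+02 2.0000e-02 1.5490e+02] F [0.3 0.3 1.6] grip 0.0598 15.0 q [  6.  38. -51.  96.  33.  62.  10.]
shift mm [-0.6 -1.   0.8] units/12 [-0.002 -0.004  0.003] turn -0.1 share -0.002
```

```bash

python3 -m jog '[[0,0,0,-0.5,0],[0,0,0,-0.8,0],[0,0,0,-1,0],[0,0,0,-1,0],[0,0,0,-1,0],[0,0,0,-0.6,-0.157],[0,0,0,0,-0.157],[0,0,0,0,-0.157],[0,0,0,0,-0.157],[0,0,0,0,-0.157],[0,0,0,0,0]]' >/dev/null
python3 go.py .5445 .0077 .12 190.3
```

```text
t 8.27 pos [0.5508 0.3151 0.1188] rot [ 1.7998e+02  4.0000e-02 -1.6961e+02] F [-0.3 -0.9 -0.2] grip 0.0597 15.0 q [ 13.  36. -62.  92.  33.  73.  46.]
shift mm [  61.6 -301.2   -1.4] units/12 [ 0.257 -1.255 -0.006] turn 0.09 share 0.002
```

```bash

python3 -m jog '[[0,0.1,-0.5,0,0],[0,0.2,-0.9,0,0],[0,0.2,-1,0,0],[0,0.2,-1,0,0],[0,0.2,-1,0,0],[0,0.2,-1,0,0],[0,0.2,-1,0,0],[0,0.2,-1,0,0],[0,0.2,-1,0,0],[0,0.2,-1,0,0],[0,0.2,-1,0,0],[0,0.2,-1,0,0]]' >/dev/null
python3 -m jog '[[0,0.2,-1,0,0],[0,0.2,-1,0,0],[0,0.2,-0.9,0,0],[0,0.2,-0.7,0,0],[0,0.18,-0.06,0,0],[0,0,0,0,0],[0,0,0,0,0]]' >/dev/null
python3 go.py .5445 .0077 .12 190.3
python3 - <<'E'
from h import *
c=snap('top','t1.png');d=snap('side','s1.png')
a=cv2.resize(cv2.cvtColor(d['color'],4)[130:245,240:360],None,fx=5,fy=5,interpolation=cv2.INTER_CUBIC)
cv2.imwrite('pics/s1c.png',a)
E
```

```text
t 9.85 pos [0.5392 0.0075 0.1179] rot [-1.7999e+02  1.0000e-02 -1.6983e+02] F [ 1.   0.2 -0. ] grip 0.0599 15.0 q [ 55.  25. -70. 106.  26.  67.  76.]
shift mm [-5.3 -0.8 -2.1] units/12 [-0.022 -0.003 -0.009] turn -0.13 share -0.003
```

View pics/s1c.png

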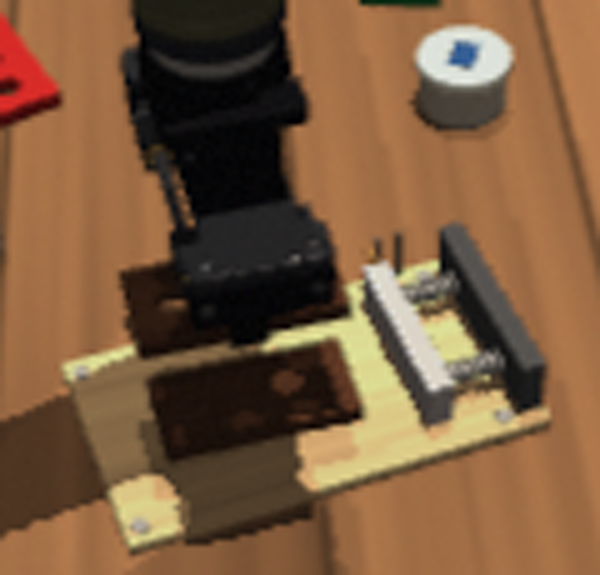

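The side crop shows the held slab level over the base, its near top edge running (140,352)–(349,312), while the base's runs (166,450)–(360,405).

```bash
python3 - <<'E'
from m import *
d=load('s1.png')
S=lambda p,z:at_z(d,cv(p,5,(240,130)),z)
h=S([(140,350),(349,312)],.110)[:,:2]*1000; b=S([(166,450),(360,405)],.020)[:,:2]*1000; bf=S([(148,379),(338,338)],.020)[:,:2]*1000
u=np.array([np.cos(np.radians(10.3)),np.sin(np.radians(10.3))]);n=np.array([-u[1],u[0]])
print(h.round(1),b.round(1)); print('held along',h@u,'base along',b@u,bf@u,'held n',h@n,'base n',b@n, np.array([539.2,7.5])@u,np.array([539.2,7.5])@n)
E
```

```text
[[487.1 -36.2]
 [602.3 -19.5]] [[493.2 -32. ]
 [608.   -9.1]]
held along [472.80748484 589.12316913] base along [479.56703966 596.5660278 ] [480.34305171 598.20358353] held n [-122.6733033  -126.83731982] base n [-119.69266918 -117.69667929] 531.8518290671383 -89.03101660623415
```

```bash

python3 -m jog '[[0,-0.3,0,0.5,0],[0,0,0,0.8,0],[0,0,0,0.8,0],[0,0,0,0.8,0],[0,0,0,0.5,0],[0,0,0,0.2,0],[0,0,0,0.1,0],[0,0,0,0,0]]' 
python3 go.py .5445 .0087 .04 190.3
```

```text
time_s: 10.62
tool_pos: [0.5455, 0.0083, 0.0435]
tool_rot: [180.0, -0.0, -169.8]
force: [0.8, -0.2, -0.1]
grip_width: 0.0598
grasp_force: 15.0
t 10.62 pos [0.5455 0.0083 0.0435] rot [ 179.99   -0.   -169.75] F [ 0.8 -0.2 -0.1] grip 0.0598 15.0 q [ 49.  31. -64. 108.  32.  61.  72.]
shift mm [0.9 0.5 3.5] units/12 [0.004 0.002 0.015] turn -0.05 share -0.001
```

```bash

python3 -m jog '[[0,0,0,0.1,0],[0,0,0,0.06,0],[0,0,0,0,0],[0,0,0,0,0]]' 
python3 -m jog '[[0,0,0,0.03,0],[0,0,0,0,0],[0,0,0,0,0]]'
```

```text
time_s: 10.95
tool_pos: [0.5456, 0.0078, 0.0406]
tool_rot: [-180.0, 0.0, -169.8]
force: [-0.7, 0.1, -1.1]
grip_width: 0.0596
grasp_force: 15.0
time_s: 11.2
tool_pos: [0.5455, 0.0079, 0.0398]
tool_rot: [-180.0, 0.0, -169.8]
force: [-0.4, 0.8, -0.1]
grip_width: 0.0598
grasp_force: 15.0
```

```bash

python3 -m jog '[[0.95,0,0,0,0],[0.95,0,0,0,0],[0.95,0,0,0,0],[0.95,0,0,0,0],[0.95,0,0,0.2,0],[0.95,0,0,0.2,0],[0.95,0,0,0.2,0],[0.95,0,0,0,0]]' 
python3 -m jog '[[0,0,0,0,0],[0,0,0,0,0],[0,0,0,0,0],[0,0,0,0,0],[0,0,0,0,0],[0,0,0,0,0],[0,0,0,0,0],[0,0,0,0,0]]' 15
python3 - <<'E'
from h import *
d=snap('side','s2.png')
a=cv2.resize(cv2.cvtColor(d['color'],4)[130:245,240:360],None,fx=5,fy=5,interpolation=cv2.INTER_CUBIC)
cv2.imwrite('pics/s2c.png',a)
E
```

```text
time_s: 11.87
tool_pos: [0.5447, 0.0079, 0.0266]
tool_rot: [180.0, -0.1, -169.8]
force: [-0.3, -0.5, -0.1]
grip_width: 0.0827
grasp_force: 0.0
time_s: 12.53
tool_pos: [0.5455, 0.0081, 0.0279]
tool_rot: [-180.0, 0.0, -169.8]
force: [0.5, 0.8, 1.0]
grip_width: 0.0601
grasp_force: 15.0
```

View pics/s2c.png

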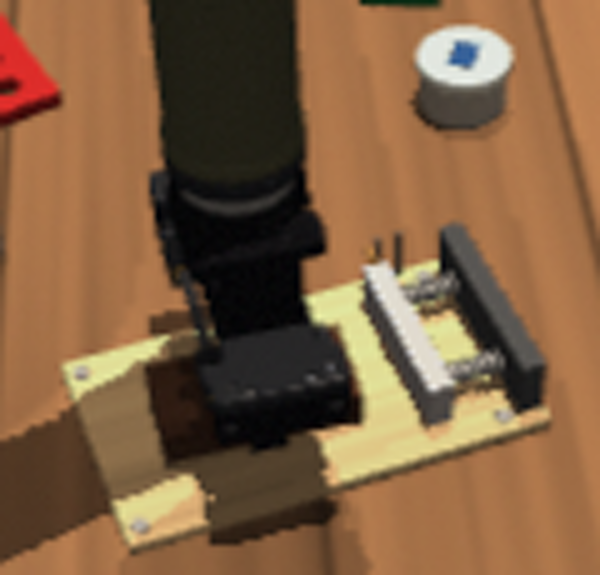

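```bash

python3 -m jog '[[0,0,0,0,-0.03],[0,0,0,0,-0.03],[0,0,0,0,-0.03],[0,0,0,0,-0.027],[0,-0.1,0,0,0],[0,-0.2,0,0,0],[0,-0.2,0,0,0],[0,-0.15,0,0,0],[0,-0.1,0,0,0],[0,0,0,0,0]]' 
python3 -m jog '[[0.95,0,0,0,0],[0.95,0,0,0,0],[0.95,0,0,0,0],[0.95,0,0,0,0],[0.95,0,0,-0.4,0],[0.95,0,0,-0.8,0],[0.95,0,0,-0.8,0],[0.95,0,0,-0.5,0],[0.95,0,0,0,0]]' 
python3 -m jog '[[0.25,0.5,0,0,0],[0.25,0.8,0,0,0],[0.25,0.8,0,0,0],[0.25,0.8,0,0,0],[0.25,0.8,0,0,0],[0.25,0.4,0,0,0],[0.25,0.4,0,0,0],[0.25,0,0,0,0],[0.25,0,0,0,0],[0.25,0,0,0,0]]' 
python3 - <<'E'
from h import *
d=snap('side','s3.png');c=snap('top','t3.png')
a=cv2.resize(cv2.cvtColor(d['color'],4)[150:245,240:360],None,fx=5,fy=5,interpolation=cv2.INTER_CUBIC)
b=cv2.resize(cv2.cvtColor(c['color'],4)[165:260,260:340],None,fx=5,fy=5,interpolation=cv2.INTER_CUBIC)
m=cv2.resize(np.hstack([a,b]),None,fx=.79,fy=.79)
cv2.imwrite('pics/s3c.png',m); print(m.shape)
E
```

```text
time_s: 13.42
tool_pos: [0.5586, 0.0115, 0.0278]
tool_rot: [-180.0, -0.2, -164.5]
force: [-4.3, -1.4, 7.2]
grip_width: 0.0597
grasp_force: 15.0
time_s: 14.17
tool_pos: [0.5621, 0.0124, 0.0813]
tool_rot: [-179.9, 0.3, -164.5]
force: [0.6, -1.2, -0.1]
grip_width: 0.0826
grasp_force: 0.0
time_s: 15.0
tool_pos: [0.4737, -0.0121, 0.078]
tool_rot: [-180.0, 0.0, -164.5]
force: [0.3, -0.5, -0.2]
grip_width: 0.0256
grasp_force: 0.0
(375, 790, 3)
```

View pics/s3c.png

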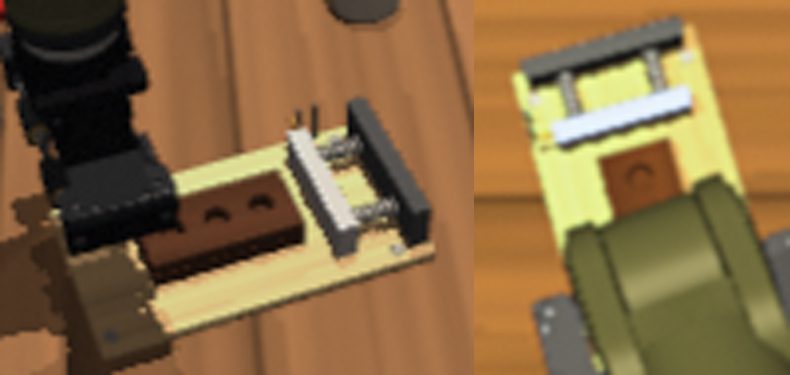

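The picture shows the pile with edges aligned, squarely facing the stop with a gap, and the fingers clear behind it. Now lower and push.

```bash

python3 -m jog '[[0.25,0,0,0.5,0],[0.25,0,0,0.8,0],[0.25,0,0,0.7,0],[0.25,0,0,0.4,0],[0.25,0,0,0.1,0],[0.25,0,0,0,0],[0.25,0,0,0,0]]'
python3 -m jog '[[0.25,-0.2,0,0,0],[0.25,-0.2,0,0,0],[0.25,-0.2,0,0,0],[0.25,-0.2,0,0,0],[0.25,-0.1,0,0,0],[0.25,0,0,0,0]]'
python3 -m jog '[[0.25,-0.1,0,0,0],[0.25,-0.1,0,0,0],[0.25,-0.1,0,0,0],[0.25,-0.1,0,0,0],[0.25,-0.1,0,0,0],[0.25,0,0,0,0]]'
```

```text
time_s: 15.68
tool_pos: [0.4735, -0.0116, 0.028]
tool_rot: [180.0, 0.0, -164.5]
force: [0.1, 0.4, -0.2]
grip_width: 0.0215
grasp_force: 0.0
time_s: 16.18
tool_pos: [0.491, -0.007, 0.0279]
tool_rot: [180.0, 0.0, -164.5]
force: [-0.5, 0.0, -0.0]
grip_width: 0.0218
grasp_force: 0.0
time_s: 16.68
tool_pos: [0.5008, -0.0044, 0.0278]
tool_rot: [180.0, 0.0, -164.5]
force: [1.0, 0.2, 0.3]
grip_width: 0.0217
grasp_force: 0.0
```

Advance in small steps while watching the force.

```bash

python3 -m jog '[[0.25,-0.1,0,0,0],[0.25,-0.1,0,0,0],[0.25,-0.05,0,0,0],[0.25,0,0,0,0]]'
python3 -m jog '[[0.25,-0.1,0,0,0],[0.25,-0.1,0,0,0],[0.25,-0.05,0,0,0],[0.25,0,0,0,0]]'
python3 -m jog '[[0.25,-0.1,0,0,0],[0.25,-0.05,0,0,0],[0.25,0,0,0,0]]'
python3 -m jog '[[0.25,-0.1,0,0,0],[0.25,0,0,0,0],[0.25,0,0,0,0]]'
```

```text
time_s: 17.02
tool_pos: [0.5054, -0.0031, 0.0278]
tool_rot: [180.0, 0.0, -164.5]
force: [0.3, -0.0, -0.3]
grip_width: 0.0217
grasp_force: 0.0
time_s: 17.35
tool_pos: [0.5067, -0.003, 0.0272]
tool_rot: [-179.9, -0.5, -164.5]
force: [-8.9, -2.4, 8.1]
grip_width: 0.0219
grasp_force: 4.9
time_s: 17.6
tool_pos: [0.5089, -0.0025, 0.0271]
tool_rot: [-179.9, -0.5, -164.5]
force: [-10.4, -3.3, 9.5]
grip_width: 0.0216
grasp_force: 5.8
time_s: 17.85
tool_pos: [0.5103, -0.0021, 0.0269]
tool_rot: [-179.9, -0.6, -164.5]
force: [-12.1, -3.9, 9.9]
grip_width: 0.0218
grasp_force: 6.3
```

```bash

python3 - <<'E'
from h import *
d=snap('side','s4.png');c=snap('top','t4.png')
a=cv2.resize(cv2.cvtColor(d['color'],4)[150:245,240:360],None,fx=5,fy=5,interpolation=cv2.INTER_CUBIC)
b=cv2.resize(cv2.cvtColor(c['color'],4)[165:260,260:340],None,fx=5,fy=5,interpolation=cv2.INTER_CUBIC)
m=cv2.resize(np.hstack([a,b]),None,fx=.79,fy=.79)
cv2.imwrite('pics/s4c.png',m)
print(env.get_obs()['wrist_torque'],env.get_obs()['force'])
E
```

```text
[-0.64687397  2.36676914  0.09824517] [-11.95213453  -3.75309103   8.91819877]
```

View pics/s4c.png

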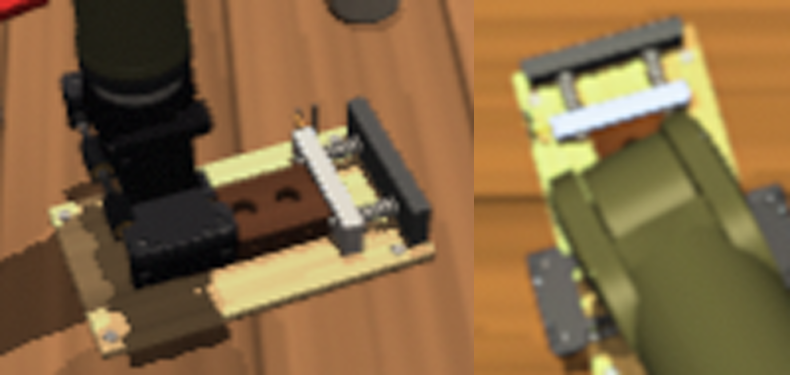

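The pile already touches the stop, which has moved a few millimetres (brass pointer at about (297,122), still just before the pins). The push is also loading downwards by 9 N, so I'll relieve that gradually as I advance.

```bash

python3 -m jog '[[0.25,0,0,-0.05,0],[0.25,0,0,0,0],[0.25,0,0,0,0]]'
python3 -m jog '[[0.25,-0.1,0,-0.05,0],[0.25,0,0,0,0],[0.25,0,0,0,0]]'
python3 -m jog '[[0.25,-0.1,0,0,0],[0.25,0,0,0,0],[0.25,0,0,0,0]]'
```

```text
time_s: 18.2
tool_pos: [0.5117, -0.0019, 0.0276]
tool_rot: [-180.0, -0.4, -164.5]
force: [-6.5, -2.8, 0.2]
grip_width: 0.0218
grasp_force: 3.2
time_s: 18.45
tool_pos: [0.5135, -0.0013, 0.0284]
tool_rot: [-180.0, -0.4, -164.5]
force: [-5.8, -2.9, 0.3]
grip_width: 0.0217
grasp_force: 3.2
time_s: 18.7
tool_pos: [0.5149, -0.0009, 0.0282]
tool_rot: [-180.0, -0.5, -164.5]
force: [-6.6, -3.0, -0.1]
grip_width: 0.0215
grasp_force: 3.7
```

```bash

python3 -m jog '[[0.25,-0.1,0,-0.01,0],[0.25,0,0,0,0],[0.25,0,0,0,0]]'
python3 -m jog '[[0.25,-0.1,0,-0.01,0],[0.25,0,0,0,0],[0.25,0,0,0,0]]'
python3 -m jog '[[0.25,-0.1,0,-0.01,0],[0.25,0,0,0,0],[0.25,0,0,0,0],[0.25,0,0,0,0]]'
python3 - <<'E'
from h import *
d=snap('side','s5.png');c=snap('top','t5.png')
a=cv2.resize(cv2.cvtColor(d['color'],4)[160:220,285:345],None,fx=10,fy=10,interpolation=cv2.INTER_CUBIC)
cv2.imwrite('pics/s5c.png',a)
E
```

```text
time_s: 18.95
tool_pos: [0.5165, -0.0005, 0.0282]
tool_rot: [-180.0, -0.5, -164.5]
force: [-7.2, -2.5, -0.8]
grip_width: 0.0216
grasp_force: 3.9
time_s: 19.2
tool_pos: [0.518, -0.0001, 0.0283]
tool_rot: [-180.0, -0.6, -164.5]
force: [-7.7, -3.3, -0.7]
grip_width: 0.0217
grasp_force: 4.2
time_s: 19.53
tool_pos: [0.5195, 0.0003, 0.0283]
tool_rot: [-180.0, -0.6, -164.5]
force: [-7.9, -2.9, -0.3]
grip_width: 0.022
grasp_force: 4.5
```

View pics/s5c.png

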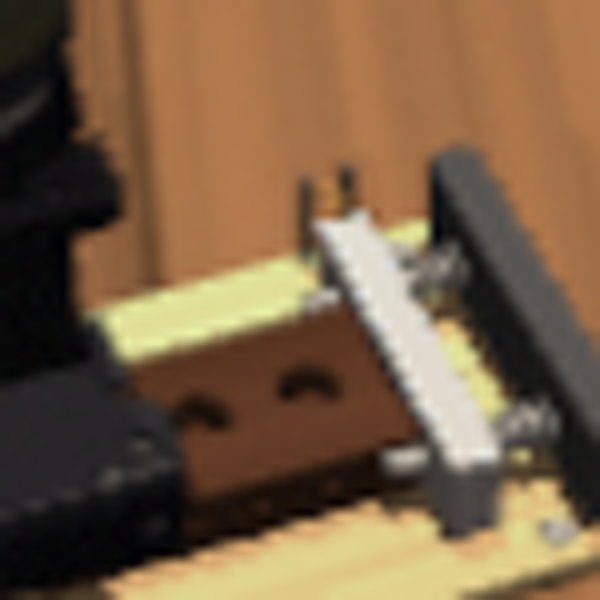

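```bash

python3 - <<'E'
from m import *
c0=load('s0.png');c5=load('s5.png');t0=load('t0.png');t5=load('t5.png')
def shift(A,B,box,k,z,c):
    u0,v0,u1,v1=box
    up=lambda x:cv2.resize(x,None,fx=k,fy=k,interpolation=cv2.INTER_CUBIC)
    a=up(A[v0-12:v1+12,u0-12:u1+12]); t=None
    # template from A, searched in B
    t=up(A[v0-12:v1+12,u0-12:u1+12])[12*k:-12*k,12*k:-12*k]
    r=cv2.matchTemplate(up(B[v0-12:v1+12,u0-12:u1+12]),t,cv2.TM_CCOEFF_NORMED); _,s,_,p=cv2.minMaxLoc(r)
    d=np.array(p)/k-12; m=np.array([(u0+u1)/2,(v0+v1)/2]); w=at_z(c,[m,m+d],z); dw=(w[1]-w[0])[:2]*1000
    a=np.radians(15.5); print(box,'score',round(s,3),'px',d,'jig x,y shift',(dw@[np.cos(a),np.sin(a)]).round(1),(dw@[-np.sin(a),np.cos(a)]).round(1))
for b in [(322,196,333,214),(313,182,325,198),(318,188,332,212),(312,181,333,212)]: shift(c0['color'],c5['color'],b,8,.038,c0)
for b in [(278,188,292,203),(302,185,317,196),(278,185,317,203)]: shift(t0['color'],t5['color'],b,8,.041,t0)
# pointer vs pins, side image
P=at_z(c5,cv([(304,183),(328,185),(347,170)],10,(285,160)),.044)*1000
a=np.radians(15.5); print('pins/pointer along jig',P[:,:2]@[np.cos(a),np.sin(a)])
print(env.get_obs()['force'],env.get_obs()['tool_pos'])
E
```

```text
(322, 196, 333, 214) score 0.743 px [ 4.    -0.875] jig x,y shift 12.2 -1.1
(313, 182, 325, 198) score 0.788 px [ 4.    -1.375] jig x,y shift 13.4 1.0
(318, 188, 332, 212) score 0.669 px [ 4.125 -0.75 ] jig x,y shift 12.5 -1.7
(312, 181, 333, 212) score 0.451 px [ 4. -1.] jig x,y shift 12.6 -0.6
(278, 188, 292, 203) score 0.699 px [-1.125 -4.   ] jig x,y shift 13.0 0.0
(302, 185, 317, 196) score 0.925 px [-1.125 -4.125] jig x,y shift 13.4 -0.2
(278, 185, 317, 203) score 0.589 px [-1.125 -3.875] jig x,y shift 12.6 0.1
pins/pointer along jig [633.7807324  640.38058324 648.31939216]
[-8.32602907 -1.84376426 -0.53414233] [5.19577276e-01 3.51136905e-04 2.82829486e-02]
```

```bash

python3 -m jog '[[0.25,-0.13,0,-0.01,0],[0.25,0,0,0,0],[0.25,0,0,0,0],[0.25,0,0,0,0],[0.25,0,0,0,0]]'
python3 - <<'E'
from h import *
d=snap('side','s6.png');c=snap('top','t6.png')
a=cv2.resize(cv2.cvtColor(d['color'],4)[160:220,285:345],None,fx=9,fy=9,interpolation=cv2.INTER_CUBIC)
b=cv2.resize(cv2.cvtColor(c['color'],4)[170:230,275:300+3],None,fx=9,fy=9,interpolation=cv2.INTER_CUBIC)
cv2.imwrite('pics/s6c.png',np.hstack([a,b])); print(a.shape,b.shape)
E
```

```text
time_s: 20.05
tool_pos: [0.5216, 0.0009, 0.0283]
tool_rot: [-180.0, -0.7, -164.5]
force: [-9.3, -4.8, -1.2]
grip_width: 0.022
grasp_force: 4.9
(540, 540, 3) (540, 252, 3)
```

View pics/s6c.png

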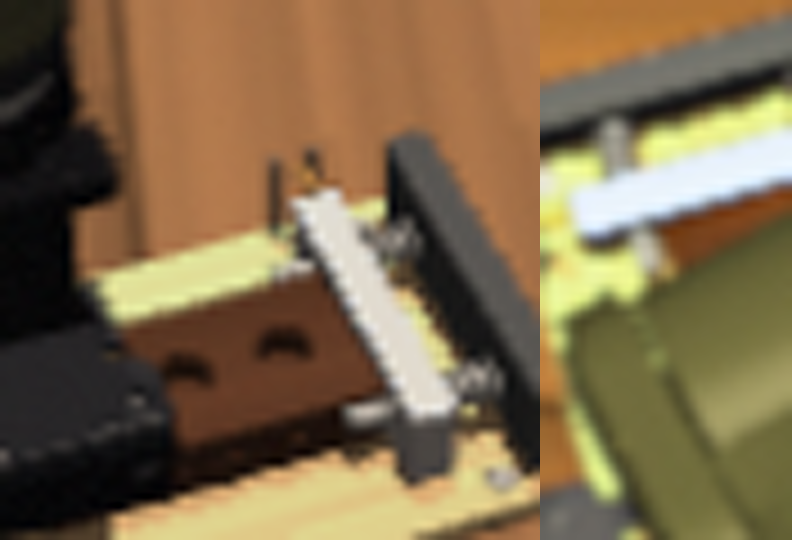

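```bash

python3 - <<'E'
from m import *
a=np.radians(15.5); ex=np.array([np.cos(a),np.sin(a)])
def go(f0,f1,boxes,z,k=8):
    c0=load(f0);c5=load(f1);A=c0['color'];B=c5['color'];up=lambda x:cv2.resize(x,None,fx=k,fy=k,interpolation=cv2.INTER_CUBIC);o=[]
    for u0,v0,u1,v1 in boxes:
        t=up(A[v0-12:v1+12,u0-12:u1+12])[12*k:-12*k,12*k:-12*k]
        r=cv2.matchTemplate(up(B[v0-12:v1+12,u0-12:u1+12]),t,cv2.TM_CCOEFF_NORMED);_,s,_,p=cv2.minMaxLoc(r)
        m=np.array([(u0+u1)/2,(v0+v1)/2]);w=at_z(c0,[m,m+np.array(p)/k-12],z);o.append((round(s,2),round(float((w[1]-w[0])[:2]@ex*1000),1)))
    print(f0,f1,o)
sb=[(322,196,333,214),(313,182,325,198),(318,188,332,212)];tb=[(278,188,292,203),(302,185,317,196),(278,185,317,203)]
go('s0.png','s6.png',sb,.038);go('t0.png','t6.png',tb,.041)
go('s5.png','s6.png',[tuple(np.array(b)+[4,-1,4,-1]) for b in sb],.038);go('t5.png','t6.png',[tuple(np.array(b)+[-1,-4,-1,-4]) for b in tb],.041)
o=env.get_obs();print(o['force'],o['tool_pos'],o['joint_velocities'].round(2))
E
```

```text
s0.png s6.png [(0.68, 14.4), (0.75, 15.8), (0.63, 14.8)]
t0.png t6.png [(0.65, 15.0), (0.93, 15.7), (0.57, 14.6)]
s5.png s6.png [(0.97, 1.6), (0.97, 1.8), (0.98, 1.2)]
t5.png t6.png [(0.98, 1.5), (0.99, 2.0), (0.98, 1.5)]
[-9.37543999 -3.25610221 -0.88825443] [0.52163998 0.00092036 0.02829393] [ 0.02 -0.09  0.08  0.02  0.1   0.06 -0.05]
```

```bash

python3 -m jog '[[0.25,0,0,0.015,0],[0.25,0,0,0,0],[0.25,0,0,0,0],[0.25,0,0,0,0],[0.25,0,0,0,0],[0.25,0,0,0,0]]'
python3 - <<'E'
from h import *
d=snap('side','s7.png');P=cloud(d)
# heights on the visible top slab near front/rear, and free areas
m=(d['color'].astype(int).sum(2)<260)&(abs(P[...,2]-.032)<.006)
v,u=np.nonzero(m); k=(u>295)&(u<330)&(v>185)&(v<215); print(k.sum(),np.median(P[v[k],u[k],2]), np.polyfit(P[v[k],u[k],0],P[v[k],u[k],2],1))
o=env.get_obs();print(o['force'],o['tool_pos'])
E
```

```text
time_s: 20.65
tool_pos: [0.5216, 0.0009, 0.0281]
tool_rot: [-180.0, -0.7, -164.5]
force: [-9.5, -3.4, -0.3]
grip_width: 0.0217
grasp_force: 5.0
326 0.031819953248564126 [-0.00852485  0.03680998]
[-8.46525198 -2.71426607 -0.54449388] [0.52164398 0.00088437 0.02806367]
```

The pile is level at 31.8 mm (32 mm expected), the stop is at about 15 mm and the push is a steady 9–10 N. I'm handing the job in.

```bash
python3 -c "
from cell import env
print(env.sign_off())"
```

```text
the job is handed in; nothing more can be done
None
```

I laid the holed slab on the base, squared the pile and handed it in while still pressing it on the stop: travel about 15 mm by camera (midway between the pins), push about 9–10 N, fingers behind the pile and off the stop; the front faces' flushness I judged only from the pictures.

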